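# Unclip the drying cartridge and snap it into the regeneration dock

## Task

Move the spent drying cartridge from the grey dock to the blue regeneration dock: pinch its two green tabs together to free it, lift it straight out, and press it down into the blue dock with a light push, feeling for the bottom, until it is home and, let go, both tabs have sprung out and latched. Do not force it, either coming out or going in, and leave the vial, beaker and crucible where they stand.

Things in the scene. Friction and masses are not known exactly. Their poses are not given: they have to be found in the camera images.
- cartridge: Orange drying cartridge, white cap (38 x 25 mm) and white plug; 90 mm high, 0.12 to 0.2 kg. Origin: centre of underside, z up; its two green tabs face +y and -y. Plug: lowest 38 mm, 36 mm in x, 43 mm in y; canister above it 36 mm in x, 24 mm in y. Pads of the tabs: 56 to 84 mm above the origin, 20 mm wide; 50 mm over both, 40 mm fully pinched. Fits a dock either way round.
- tab_l_pad (a point): middle of the outer face of the finger pad of the green tab on the cartridge's +y side, 70 mm above its underside. The tab slides straight in against a spring (3 N at first, 9 N when fully in, 5 mm). Lower on it a barb with a flat top, 20 mm above the underside, sticks out 3.5 mm; it clears a dock's lip when pressed in 4 mm or more.
- tab_r_pad (a point): the same for the tab on the cartridge's -y side
- tab_l (a joint): how far the tab on the +y side is pressed in, m: 0 sprung out, 0.005 fully pinched. While its barb is in the throat of a dock the tab cannot spring out fully: the two tabs together then read 0.004 or more.
- tab_r (a joint): the same for the tab on the -y side
- dock_a: Grey dock, fixed, on a 92 x 104 x 8 mm aluminium foot plate; holds the cartridge at the start. Origin: centre of underside, on the worktop; z up, y across the two tabs, x toward a brass union at its foot. The cartridge stands on its floor, 20 mm above the origin, axes parallel to the dock's. Rim of its mouth 61 mm up, 65 x 70 mm outside. Two lips catch the barbs, with 1 mm of play upward.
- dock_b: Blue dock, fixed, empty, of the same form, origin and axes as the grey one. Its socket is clamped in the sleeve at an unknown height, different each time: heights given for it are good to +-8 mm only, so find the bottom by feel. On its axis a 45 degree funnel, 5 mm deep, rim about 70 mm above the origin, leads into a throat 39 mm (x) by 46 mm (y), 15 mm long, that ends in two lips.
- dock_b_seat (a point): nominal place (socket height unknown, true one up to 8 mm higher or lower) of the underside of the latched cartridge, on the blue dock's axis, 29.5 mm above its origin. A sprung seal meets the underside 0.5 mm higher (3 N); 3.5 mm below this point is a hard floor (9 N just before it). Barbs passed here and tabs let go, they spring out and the seal lifts the cartridge against the lips.
- furnace_corner (a point): Obstacle, fixed: foot of the corner of the big blue furnace that is nearest the robot and the docks. From here the furnace stretches 0.43 m toward -y and 0.33 m toward +x, 0.41 m high. One dock stands in front of it, the other beside it: carry things round this corner on the robot's side.
- microscope_foot (a point): Obstacle, fixed: the compound microscope, within 0.13 m of this point in x and 0.1 m in y, 0.4 m high. A second, 0.4 m high, stands 0.23 to 0.44 m farther toward +y. Pass over both with the fingertips at least 0.5 m above the worktop, and stay on this side of x = 0.5 there, because of the wall cabinets.
- vial: Bystander: loose sample vial with a black cap, 28 mm diameter, 62 mm high; origin: centre of its underside
- beaker: Bystander: loose clear beaker, 53 mm diameter, 66 mm high; origin: centre of its underside
- crucible: Bystander: loose white porcelain crucible, 48 mm across the mouth, 38 mm high; origin: centre of its underside
Mind the look-alikes: they are no part of the job. Leave any yellow look-alike of the cartridge alone.

How it is judged:
On the way:
1. the cartridge has been drawn clear of the grey dock (z of cartridge in the frame of dock_a above 0.07 m), for 0.1 s.
At the end, for the whole second after the job is handed in: the cartridge stands upright in the blue dock, within 4 mm of its axis and pressed down past the lips, at rest, with both tabs sprung out again to within 1.5 mm (so that the barbs are under the lips) (x of cartridge in the frame of dock_b between -0.004 and 0.004 m and y of cartridge in the frame of dock_b between -0.004 and 0.004 m and z of cartridge in the frame of dock_b between 0.018 and 0.0395 m and angle between cartridge's own z axis and vertical below 0.1 rad and value of joint each of tab_l, tab_r below 0.0015 m and linear speed of cartridge below 0.01 m/s); the robot touches nothing.
It fails at once if the cartridge is forced: it bears on the grey dock with over 60 N (contact force between cartridge and dock_a above 60 N).
It fails at once if the cartridge is forced: it bears on the blue dock with over 25 N (contact force between cartridge and dock_b above 25 N).
It fails at once if the vial is pushed more than 20 mm or tipped (distance of vial from where it was at the start of the episode above 0.02 m or angle between vial's own z axis and vertical above 0.3 rad).
It fails at once if the beaker is pushed more than 20 mm or tipped (distance of beaker from where it was at the start of the episode above 0.02 m or angle between beaker's own z axis and vertical above 0.3 rad).
It fails at once if the crucible is pushed more than 20 mm or tipped (distance of crucible from where it was at the start of the episode above 0.02 m or angle between crucible's own z axis and vertical above 0.3 rad).
It also fails if it takes over 51 s, if anything falls off the work surface, if the arm or the gripper's body presses on something with over 40 N, if the wrist force passes 120 N, or if a joint passes its speed limit or range.

## Robot

A 6-joint arm with a two-finger parallel gripper is mounted at the origin on a cart in front of the work surface, level with it; the furniture and walls round the work are solid. World frame = base frame: x ahead of the robot, y to its left, z up, the work surface at z = 0. Lengths are in m, angles in rad, forces in N, time in s.
With the tool pointing down it reaches from about 0.225 to 0.875 m from the base axis. Payload 3.4 kg.
Tool frame: the origin (TCP) lies between the finger pads; the fingertips stand 19 mm ahead of it and the grasp point (between the pads) is the TCP; z points along the fingers, y is the line along which they close (so a half turn about z gives the same grasp; the last joint's range is limited). The gripper opens to 85 mm and grips with 20 to 120 N. Pads are 22 mm wide; open, the fingers measure 114 mm over their backs; the gripper's body (76 mm by 85 mm) begins 54 mm behind the grasp point. The pads swing forward as they close: fully open they stand 13 mm farther back than shut.
Start: joints at [1.174, 0.276, 1.505, -0, 1.361, -0.121], TCP at [0.157, 0.553, 0.25] pointing down, gripper open.
Joint ranges: [-2.89, 2.89], [-0.75, 2.08], [0.22, 2.7], [-1.18, 4.32], [0.11, 2.71], [-2.7, 2.7]. Speed limits (rad/s): [2.57, 2.57, 3.14, 3.14, 3.14, 3.14].

## Interface

Orientations are given as a unit quaternion [w, x, y, z].
In Python, from rig import get_state, imaging, ticket gives the robot as it stands. The module is installed in compiled form; this text tells all that it offers.
- The arm moves only by the shell command python3 -m inch 'ROWS' [FORCE]. ROWS is JSON, a list of rows, each an object with "claw": the opening, from -1 (shut) to 1 (fully open); "travel": the shift along the world's x, y, z in units of 200 mm (1.0 is 200 mm), a list of three; "turn": the turn about the world's z in units of 180 degrees (1.0 is 180 degrees). A call has 1 to 5 rows; each row is the pose to reach, as a shift and turn from the pose commanded when the call began, turning the shorter way round; what a row does not reach only later rows make up. A row lasts 1/10 s, in which the tool goes at most 50 mm and 8.59 degrees, less where a joint would pass 70% of its speed; a pose out of reach is approached as far as the arm can. A call with a number of a shift or a turn outside -1 to 1 is refused whole. A call with a gripper value outside its range is refused whole. The fingers move at their own pace and stop on an object; FORCE is the grip in N (left out, the last holds). Time passes only in rows, so rows that repeat a pose let the fingers close. It gives the time, the measured TCP pose, the force, the opening and the grip force at its end, in the units of the state.
- get_state(): the state, without advancing time (a new reading comes with each control period).
- imaging.get_image(name): name is "scene" or "top" or "wrist"; returns the picture (400x640x3 uint8, red, green, blue); there is no depth.
- imaging.camera_params(name): a dict with "camera_matrix" (3x3 intrinsics, pixels), "k1" (the pictures are not rectified: a ray, as slopes to the right and down, at radius r is drawn at 1 + k1 r^2 times it, then the intrinsics apply), "cam_to_world" (4x4, takes a point from camera to world coordinates); the wrist camera has in their place "T_tool_cam" (4x4, takes a point from camera to tool coordinates, whose origin is the TCP and whose axes are the flange's). Camera axes: x right, y down, z forward; pixel columns grow to the right and rows downward; lengths in m; the calibration is good to about 2 mm. A picture is of the moment at which its call begins: read the wrist's pose just before it. camera_params takes no time and is no camera call.
- ticket.sign_off(): hands the job in; it is judged then, once.
The state is a dict: "clock": time; "qpos": joint angles; "qd": joint speeds; "effort": joint torques, N m; "position": TCP position; "ee_rot": TCP orientation; "contact_force": force on the tool from outside, world axes, zero at the start; "moment": the same for the moment, N m; "width": finger opening in m; "gripper_force": force on a finger pad.
Only numpy, scipy, OpenCV 4.12 (cv2) and the standard library are available. Lean on these libraries where they do the work, as an engineer would, in place of code of your own. Each camera call takes 0.05 s, during which the arm holds its last target. There are 200 camera calls.

## Working session

There is one attempt and no reset: what is moved stays moved. The work goes in short steps, Python scripts to look and compute and a shell command to move; the robot and the scene stay as the last step left them, time stands still between calls to the robot, and variables do not carry over. Pictures are saved under pics/ and viewed, at most 12 in all, crops included, and the job is handed in when it is done.

```bash
mkdir -p pics; cat > h.py <<'E'
import numpy as np, cv2
from rig import get_state, imaging, ticket
from scipy.spatial.transform import Rotation as R
def cam(name):
    p=imaging.camera_params(name); K=np.array(p["camera_matrix"])
    if name=="wrist":
        s=get_state(); q=s["ee_rot"]; T=np.eye(4); T[:3,:3]=R.from_quat([q[1],q[2],q[3],q[0]]).as_matrix(); T[:3,3]=s["position"]
        M=T@np.array(p["T_tool_cam"])
    else: M=np.array(p["cam_to_world"])
    return K,p["k1"],M
def snap(name,fn):
    c=cam(name); im=imaging.get_image(name); cv2.imwrite("pics/"+fn,im[:,:,::-1]); np.savez("pics/"+fn+".npz",K=c[0],k=c[1],M=c[2]); return im
def load(fn):
    d=np.load("pics/"+fn+".npz"); return d["K"],float(d["k"]),d["M"]
def ray(c,uv):
    K,k,M=c; d=np.array([k,0,0,0],float)
    n=cv2.undistortPoints(np.array([[uv]],float),K,d)[0,0]
    return M[:3,3],M[:3,:3]@np.array([n[0],n[1],1])
def onz(c,uv,z):
    o,d=ray(c,uv); return o+d*(z-o[2])/d[2]
def proj(c,P):
    K,k,M=c; p=(np.array(P)-M[:3,3])@M[:3,:3]; n=p[:2]/p[2]; n=n*(1+k*(n@n)); return (K[:2,:2]@n+K[:2,2]).round(1)
E
python3 - <<'E'
from h import *
for n in("scene","top"): snap(n,n+"0.png"); print(n,cam(n))
print(get_state())
E
```

```text
scene (array([[377.09089231,   0.        , 320.38274896],
       [  0.        , 377.09089231, 200.77841909],
       [  0.        ,   0.        ,   1.        ]]), -0.04377451864286373, array([[ 5.75507432e-01, -5.35352837e-01,  6.18213988e-01,
        -9.46109466e-04],
       [-8.17796364e-01, -3.77252074e-01,  4.34614749e-01,
        -5.38762095e-01],
       [ 5.50269568e-04, -7.55697170e-01, -6.54920976e-01,
         6.53014253e-01],
       [ 0.00000000e+00,  0.00000000e+00,  0.00000000e+00,
         1.00000000e+00]]))
top (array([[492.12407121,   0.        , 323.91385166],
       [  0.        , 492.12407121, 201.22049825],
       [  0.        ,   0.        ,   1.        ]]), -0.07525901198018421, array([[-0.01622421, -0.98733649,  0.1578082 ,  0.32284548],
       [-0.99953909,  0.01196533, -0.02790049, -0.1599726 ],
       [ 0.02565894, -0.15818812, -0.98707555,  1.20075062],
       [ 0.        ,  0.        ,  0.        ,  1.        ]]))
{'clock': 0.1, 'qpos': array([ 1.17403237e+00,  2.76549738e-01,  1.50605580e+00, -2.41543423e-05,
        1.36070773e+00, -1.21013306e-01]), 'qd': array([-0.00185029, -0.00132434, -0.00012117,  0.00017744,  0.001456  ,
       -0.00219682]), 'effort': array([ 1.10129160e-03, -4.17696834e+01, -2.46403456e+01, -8.87337478e-05,
        5.76417850e-03,  1.94057651e-05]), 'position': array([0.15639432, 0.55283936, 0.24949631]), 'ee_rot': array([-2.08827406e-04,  1.37436356e-01,  9.90510226e-01, -8.34657747e-04]), 'contact_force': array([ 0.14492655,  0.58731849, -0.21299271]), 'moment': array([0.05064477, 0.04558011, 0.02319241]), 'gripper_force': 0.0, 'width': 0.0855914251474393}
```

View pics/scene0.png

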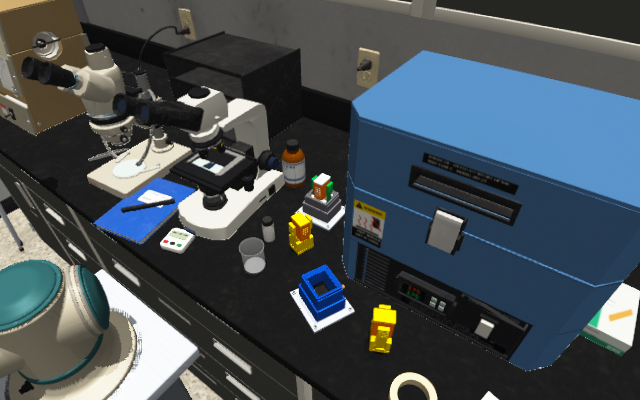

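View pics/top0.png

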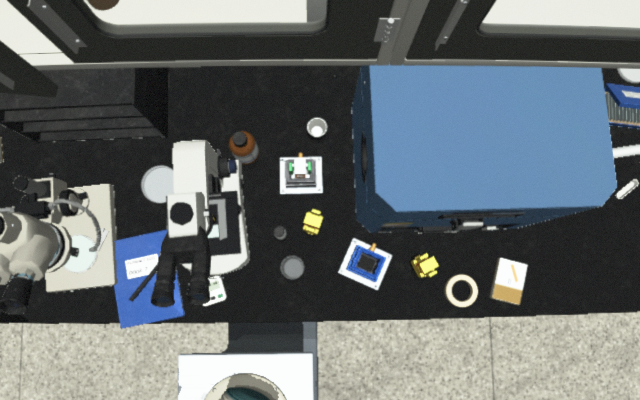

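The scene picture shows the orange cartridge (white cap, green tabs) in the grey dock at about (322,190), and the empty blue dock at (322,295). The two yellow look-alikes are at (301,232) and (382,328). In the top picture the grey dock is at (301,174) and the blue at (367,263), with the yellows at (313,221) and (425,265). The vial is at (280,233), the beaker at (292,267) and the crucible at (317,127). The orange one fits the description; I'll confirm it in an enlarged crop.

```bash
python3 - <<'E'
from h import *
im=cv2.imread("pics/top0.png")
a=cv2.resize(im[145:205,266:346],None,fx=5,fy=5,interpolation=cv2.INTER_CUBIC)
b=cv2.resize(im[233:293,327:407],None,fx=5,fy=5,interpolation=cv2.INTER_CUBIC)
s=cv2.imread("pics/scene0.png")
c=cv2.resize(s[165:235,282:362],(400,300),interpolation=cv2.INTER_CUBIC)
d=cv2.resize(s[255:330,282:362],(400,300),interpolation=cv2.INTER_CUBIC)
cv2.imwrite("pics/crop1.png",np.vstack([np.hstack([a,b]),np.hstack([c,d])]))
t=load("top0.png")
for n,uv,z in[("cart cap",(301,171),.11),("dockA foot",(301,175),.008),("dockB foot",(366,264),.008),("vial",(280,232),.062),("beaker",(292,267),.03),("cruc",(317,127),.03),("yel",(313,221),.06),("furn corner top",(387,208),.41),("micr",(210,215),.1),("TCPproj",None,0)]:
    print(n, onz(t,uv,z).round(3) if uv else proj(t,get_state()["position"]))
E
```

```text
cart cap [ 0.567 -0.14   0.11 ]
dockA foot [ 0.58  -0.138  0.008]
dockB foot [ 0.359 -0.293  0.008]
vial [ 0.434 -0.089  0.062]
beaker [ 0.354 -0.115  0.03 ]
cruc [ 0.696 -0.179  0.03 ]
yel [ 0.459 -0.166  0.06 ]
furn corner top [ 0.437 -0.285  0.41 ]
micr [0.471 0.066 0.1  ]
TCPproj [-56.2 368.6]
```

View pics/crop1.png

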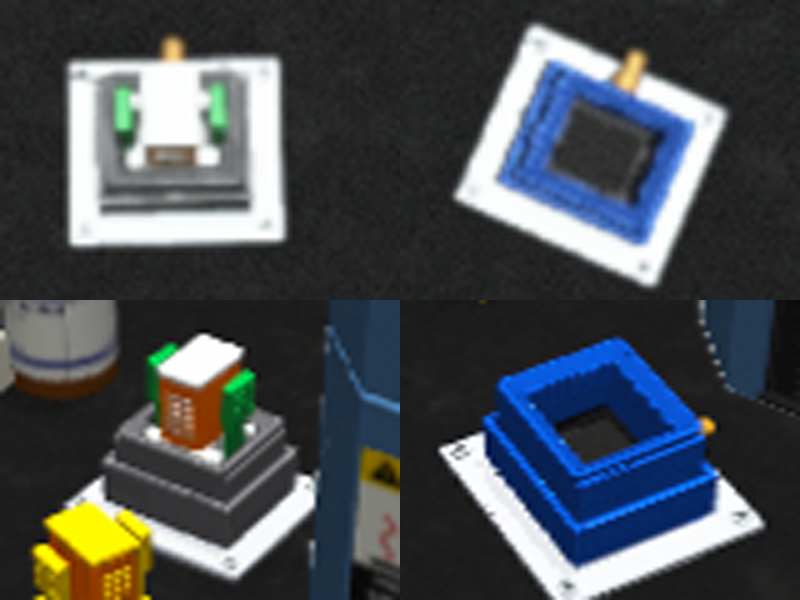

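The crop confirms it: the orange cartridge with white cap and two green tabs stands in the grey dock, and the blue dock is empty. I'll get the dock poses from the foot-plate corners.

```bash
python3 - <<'E'
from h import *
t=load("top0.png")
def dock(c,off):
    P=np.array([onz(t,((x+.5)/5-.5+off[0],(y+.5)/5-.5+off[1]),.008)[:2] for x,y in c])  # order: +x+y, +x-y, -x-y, -x+y
    ex=(P[0]+P[1]-P[2]-P[3])/2; ey=(P[0]+P[3]-P[1]-P[2])/2
    print(P.mean(0).round(4),"lx,ly",np.linalg.norm(ex).round(4),np.linalg.norm(ey).round(4),"yaw",np.degrees([np.arctan2(ex[1],ex[0]),np.arctan2(-ey[0],ey[1])]).round(1))
dock([(68,62),(280,58),(287,242),(68,246)],(266,145))
dock([(135,25),(327,108),(255,288),(55,197)],(327,233))
# scene cross check
s=load("scene0.png")
def ds(c,off,f):
    P=np.array([onz(s,((x+.5)/f[0]-.5+off[0],(y+.5)/f[1]-.5+off[1]),.008)[:2] for x,y in c]);print(P.round(4).tolist())
ds([(440,452-0)],(282,255),(5,4)) if 0 else None
R0=get_state()["ee_rot"]; print(np.array(R.from_quat([R0[1],R0[2],R0[3],R0[0]]).as_matrix()).round(3))
E
```

```text
[ 0.5802 -0.1375] lx,ly 0.0931 0.1066 yaw [0.6 0.5]
[ 0.3602 -0.2911] lx,ly 0.0927 0.1034 yaw [-25.  -24.8]
[[-0.962  0.272 -0.001]
 [ 0.272  0.962 -0.002]
 [ 0.    -0.002 -1.   ]]
```

```bash
python3 - <<'E'
from h import *
s=load("scene0.png")
print("furn corner",onz(s,(347,277),0).round(3), onz(s,(345,260),0).round(3)); print("wrist",imaging.camera_params("wrist"))
E
python3 -m inch '[{"claw":1,"travel":[0,0,1],"turn":0.09},{"claw":1,"travel":[0,0,1],"turn":0.09},{"claw":1,"travel":[0,0,1],"turn":0.09},{"claw":1,"travel":[0,0,1],"turn":0.09},{"claw":1,"travel":[0,0,1],"turn":0.09}]' 30
python3 -m inch '[{"claw":1,"travel":[0,0,0.5],"turn":0},{"claw":1,"travel":[0,0,0.5],"turn":0},{"claw":1,"travel":[0.2,-0.7,0.5],"turn":0},{"claw":1,"travel":[0.2,-0.7,0.5],"turn":0},{"claw":1,"travel":[0.2,-0.7,0.5],"turn":0}]'
```

```text
furn corner [ 0.444 -0.296  0.   ] [ 0.482 -0.267  0.   ]
wrist {'camera_matrix': array([[298.55491257,   0.        , 321.4193614 ],
       [  0.        , 298.55491257, 199.29840291],
       [  0.        ,   0.        ,   1.        ]]), 'k1': -0.02551688720331152, 'T_tool_cam': array([[ 2.65796745e-04, -9.54422914e-01, -2.98457419e-01,
         7.58015241e-02],
       [ 9.99999945e-01,  3.12798370e-04, -1.09714818e-04,
        -1.19304530e-03],
       [ 1.98071330e-04, -2.98457373e-01,  9.54422945e-01,
        -1.22913881e-01],
       [ 0.00000000e+00,  0.00000000e+00,  0.00000000e+00,
         1.00000000e+00]])}
clock: 0.6
position: [0.1572, 0.5549, 0.458]
ee_rot: [0.003, -0.004, 1.0, 0.007]
contact_force: [-0.2, 0.2, -0.1]
width: 0.0853
gripper_force: 0.0
clock: 1.1
position: [0.1971, 0.4121, 0.5499]
ee_rot: [0.0, -0.004, 1.0, -0.0]
contact_force: [1.5, 0.2, -0.1]
width: 0.0855
gripper_force: 0.0
```

```bash

python3 -m inch '[{"claw":1,"travel":[0.4,-0.92,0],"turn":0},{"claw":1,"travel":[0.4,-0.92,0],"turn":0},{"claw":1,"travel":[0.4,-0.92,0],"turn":0},{"claw":1,"travel":[0.4,-0.92,0],"turn":0}]' | head -3
python3 -m inch '[{"claw":1,"travel":[0.4,-0.92,0],"turn":0},{"claw":1,"travel":[0.4,-0.92,0],"turn":0},{"claw":1,"travel":[0.4,-0.92,0],"turn":0},{"claw":1,"travel":[0.4,-0.92,0],"turn":0}]' | head -3
python3 -m inch '[{"claw":1,"travel":[0.4,-0.9,0],"turn":0},{"claw":1,"travel":[0.4,-0.9,0],"turn":0},{"claw":1,"travel":[0.4,-0.9,0],"turn":0},{"claw":1,"travel":[0.4,-0.9,0],"turn":0},{"claw":1,"travel":[0.4,-0.9,0],"turn":0}]'
python3 -m inch '[{"claw":1,"travel":[0.65,0,-0.4],"turn":0},{"claw":1,"travel":[0.65,0,-0.9],"turn":0},{"claw":1,"travel":[0.65,0,-1],"turn":0},{"claw":1,"travel":[0.65,0,-1],"turn":0},{"claw":1,"travel":[0.65,0,-1],"turn":0}]'
python3 -m inch '[{"claw":1,"travel":[0,0,-0.5],"turn":0},{"claw":1,"travel":[0,0,-0.5],"turn":0},{"claw":1,"travel":[0,0,-0.5],"turn":0},{"claw":1,"travel":[0,0,-0.5],"turn":0}]'
python3 -c '
from h import *
snap("wrist","w1.png"); print(proj(load("w1.png"),[.58,-.1375,.11]),cam("wrist")[2])'
```

```text
clock: 1.5
position: [0.2763, 0.228, 0.5498]
ee_rot: [-0.0, -0.004, 1.0, -0.0]
clock: 1.9
position: [0.3561, 0.0445, 0.55]
ee_rot: [0.0, -0.003, 1.0, 0.0]
clock: 2.4
position: [0.4386, -0.1388, 0.5468]
ee_rot: [-0.002, -0.0, 1.0, 0.0]
contact_force: [-0.4, -0.2, -0.5]
width: 0.0856
gripper_force: 0.0
clock: 2.9
position: [0.5661, -0.1325, 0.3474]
ee_rot: [-0.001, -0.004, 1.0, 0.001]
contact_force: [1.0, -0.7, 0.3]
width: 0.0858
gripper_force: 0.0
clock: 3.3
position: [0.5661, -0.1331, 0.2506]
ee_rot: [-0.001, -0.004, 1.0, 0.0]
contact_force: [0.3, 1.0, 0.5]
width: 0.0853
gripper_force: 0.0
[317.9 207.3] [[-7.46474552e-03  9.53211900e-01  3.02210774e-01  4.91014232e-01]
 [ 9.99970276e-01  7.69897864e-03  4.16151879e-04 -1.35354512e-01]
 [-1.93003337e-03  3.02204897e-01 -9.53241037e-01  3.75529665e-01]
 [ 0.00000000e+00  0.00000000e+00  0.00000000e+00  1.00000000e+00]]
```

View pics/w1.png

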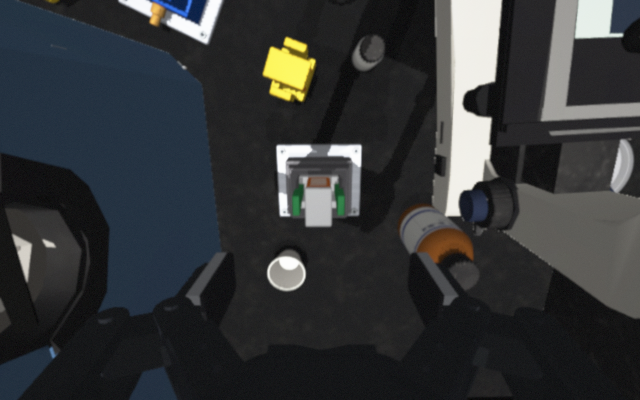

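Wrist view: the cartridge is at (319,205), with green tabs at about x=297 and x=340. The crucible is at (287,270) and the furnace edge is left of x=215. I'll segment the tabs and plate.

```bash
python3 - <<'E'
from h import *
im=cv2.imread("pics/w1.png").astype(int); c=load("w1.png"); b,g,r=im[:,:,0],im[:,:,1],im[:,:,2]
m=((g>r+25)&(g>b+15)).astype(np.uint8); m[:150]=0;m[240:]=0
n,l,st,ce=cv2.connectedComponentsWithStats(m)
for i in range(1,n):
    if st[i,4]>30: print(st[i],ce[i].round(1))
im8=cv2.imread("pics/w1.png")
cv2.imwrite("pics/crop2.png",cv2.resize(im8[135:235,255:385],None,fx=6,fy=6,interpolation=cv2.INTER_CUBIC))
E
```

```text
[292 185  11  31 258] [296.8 200.4]
[335 184  10  32 244] [339.7 200.2]
```

View pics/crop2.png

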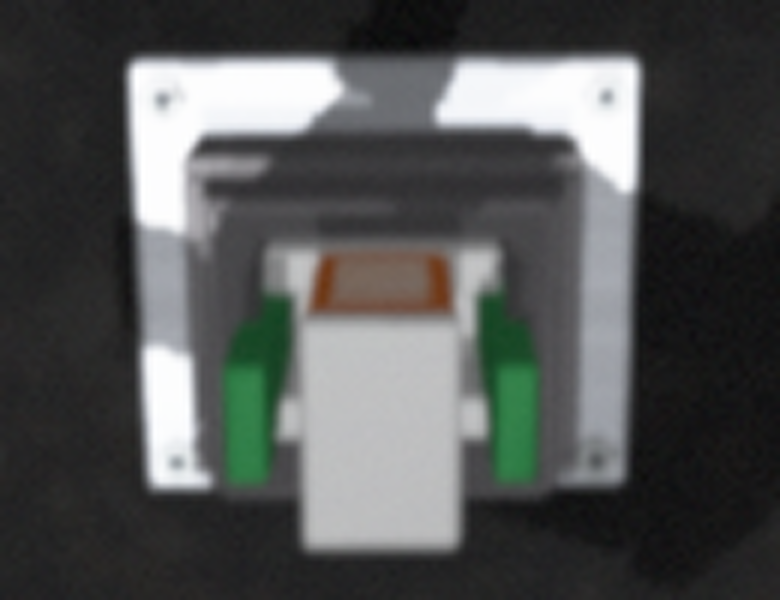

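```bash
python3 - <<'E'
from h import *
c=load("w1.png")
def P(x,y,z): return onz(c,((x+.5)/6-.5+255,(y+.5)/6-.5+135),z)[:2]
L=[P(225,362,.104),P(225,483,.104)];Rr=[P(538,362,.104),P(538,483,.104)]
print("tabs L",np.round(L,4),"R",np.round(Rr,4),"ctr",np.mean(L+Rr,0).round(4))
C=np.array([P(301,318,.11),P(462,316,.11),P(462,552,.11),P(301,552,.11)]);print("cap",C.round(4),C.mean(0).round(4))
F=np.array([P(129,60,.008),P(638,60,.008),P(628,490,.008),P(148,490,.008)]);print("foot",F.round(4),F.mean(0).round(4))
print(get_state()["position"])
E
```

```text
tabs L [[ 0.5699 -0.1619]
 [ 0.5902 -0.1624]] R [[ 0.5696 -0.1128]
 [ 0.5898 -0.1122]] ctr [ 0.5799 -0.1373]
cap [[ 0.5611 -0.1496]
 [ 0.5606 -0.1251]
 [ 0.5993 -0.1244]
 [ 0.5995 -0.15  ]] [ 0.5801 -0.1373]
foot [[ 0.5347 -0.1897]
 [ 0.534  -0.0866]
 [ 0.6268 -0.0845]
 [ 0.6276 -0.189 ]] [ 0.5808 -0.1374]
[ 0.5676426  -0.13379708  0.25292167]
```

```bash

python3 -m inch '[{"claw":1,"travel":[0.065,-0.015,-0.25],"turn":0},{"claw":1,"travel":[0.065,-0.015,-0.5],"turn":0},{"claw":1,"travel":[0.065,-0.015,-0.6],"turn":0},{"claw":1,"travel":[0.065,-0.015,-0.7],"turn":0},{"claw":1,"travel":[0.065,-0.015,-0.8],"turn":0}]'
python3 -m inch '[{"claw":0.3,"travel":[0,0,0],"turn":0},{"claw":0.3,"travel":[0,0,0],"turn":0},{"claw":0.3,"travel":[0,0,0],"turn":0},{"claw":0.3,"travel":[0,0,0],"turn":0}]' 30
python3 -c '
from h import *
im=snap("wrist","w2.png"); cv2.imwrite("pics/w2c.png",im[130:,100:540,::-1])'
```

```text
clock: 3.85
position: [0.583, -0.1379, 0.0937]
ee_rot: [0.004, -0.003, 1.0, -0.001]
contact_force: [0.1, -0.2, 0.7]
width: 0.0855
gripper_force: 0.0
clock: 4.25
position: [0.5805, -0.137, 0.0925]
ee_rot: [0.002, -0.003, 1.0, -0.001]
contact_force: [0.5, 0.2, -0.2]
width: 0.0552
gripper_force: 0.0
```

View pics/w2c.png

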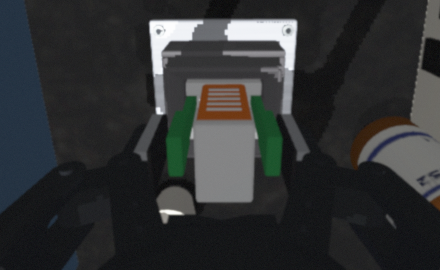

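The fingers straddle the tabs symmetrically (tabs at x≈168 and 281 in the crop, with finger faces just outside them). I'll pinch now.

```bash

python3 -m inch '[{"claw":-0.2,"travel":[0,0,0],"turn":0},{"claw":-0.2,"travel":[0,0,0],"turn":0},{"claw":-0.2,"travel":[0,0,0],"turn":0},{"claw":-0.2,"travel":[0,0,0],"turn":0},{"claw":-0.2,"travel":[0,0,0],"turn":0}]' 30
python3 -m inch '[{"claw":-0.2,"travel":[0,0,0],"turn":0},{"claw":-0.2,"travel":[0,0,0],"turn":0},{"claw":-0.2,"travel":[0,0,0],"turn":0}]'
python3 -m inch '[{"claw":-0.2,"travel":[0,0,0.005],"turn":0},{"claw":-0.2,"travel":[0,0,0.01],"turn":0},{"claw":-0.2,"travel":[0,0,0.015],"turn":0},{"claw":-0.2,"travel":[0,0,0.015],"turn":0}]'
```

```text
clock: 4.8
position: [0.58, -0.1364, 0.0926]
ee_rot: [0.001, -0.003, 1.0, -0.0]
contact_force: [-2.1, 2.6, 9.8]
width: 0.0364
gripper_force: 30.5
clock: 5.1
position: [0.58, -0.1363, 0.0926]
ee_rot: [0.001, -0.003, 1.0, -0.0]
contact_force: [-1.6, 2.1, 10.2]
width: 0.036
gripper_force: 30.5
clock: 5.5
position: [0.5787, -0.1365, 0.0929]
ee_rot: [-0.001, -0.003, 1.0, 0.0]
contact_force: [-0.2, -0.5, -1.3]
width: 0.0358
gripper_force: 30.2
```

```bash

python3 -m inch '[{"claw":-0.2,"travel":[0,0,0.01],"turn":0},{"claw":-0.2,"travel":[0,0,0.02],"turn":0},{"claw":-0.2,"travel":[0,0,0.03],"turn":0},{"claw":-0.2,"travel":[0,0,0.03],"turn":0}]'
python3 -c '
from h import *
im=snap("wrist","w3.png"); cv2.imwrite("pics/w3c.png",im[130:,100:540,::-1])'
```

```text
clock: 5.9
position: [0.5792, -0.1366, 0.0996]
ee_rot: [0.0, -0.003, 1.0, -0.0]
contact_force: [0.5, 0.2, -0.9]
width: 0.0356
gripper_force: 30.2
```

View pics/w3c.png

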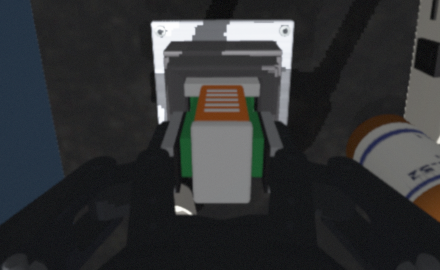

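Freed, and rising with only its own weight on the wrist. I'll draw it out and carry it round the corner.

```bash

python3 -m inch '[{"claw":-0.2,"travel":[0,0,0.1],"turn":0},{"claw":-0.2,"travel":[0,0,0.2],"turn":0},{"claw":-0.2,"travel":[0,0,0.4],"turn":0},{"claw":-0.2,"travel":[0,0,0.6],"turn":0},{"claw":-0.2,"travel":[0,0,0.8],"turn":0}]'
python3 -m inch '[{"claw":-0.2,"travel":[-0.15,0,0],"turn":0},{"claw":-0.2,"travel":[-0.35,0,0],"turn":0},{"claw":-0.2,"travel":[-0.55,0,0],"turn":0},{"claw":-0.2,"travel":[-0.75,0,0],"turn":0},{"claw":-0.2,"travel":[-0.95,0,0],"turn":0}]'
python3 -m inch '[{"claw":-0.2,"travel":[-0.15,0,0],"turn":0},{"claw":-0.2,"travel":[-0.35,0,0],"turn":-0.03},{"claw":-0.2,"travel":[-0.45,-0.15,0],"turn":-0.06},{"claw":-0.2,"travel":[-0.45,-0.35,0],"turn":-0.1},{"claw":-0.2,"travel":[-0.45,-0.45,0],"turn":-0.14}]'
python3 -c '
from h import *
im=snap("wrist","w4.png"); print(proj(load("w4.png"),[.36,-.291,.07]))'
```

```text
clock: 6.45
position: [0.5787, -0.1364, 0.2606]
ee_rot: [-0.0, -0.003, 1.0, 0.0]
contact_force: [0.7, -0.4, -1.2]
width: 0.0358
gripper_force: 31.2
clock: 6.95
position: [0.3872, -0.1362, 0.2592]
ee_rot: [-0.0, -0.004, 1.0, -0.0]
contact_force: [-0.2, -0.4, -1.1]
width: 0.0353
gripper_force: 31.2
clock: 7.45
position: [0.2985, -0.2289, 0.26]
ee_rot: [0.001, 0.218, 0.976, -0.001]
contact_force: [-0.3, 0.5, -1.4]
width: 0.0357
gripper_force: 31.2
[296.9 248. ]
```

View pics/w4.png

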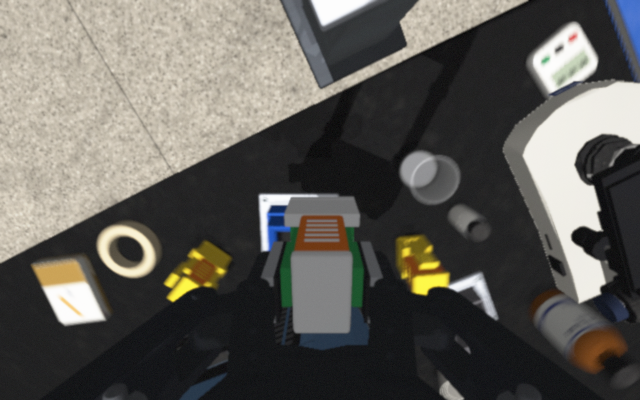

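The held cartridge hides the blue dock from the wrist camera, so I'll refine the dock pose from the fixed cameras' earlier pictures.

```bash
python3 - <<'E'
from h import *
def rect(fn,box,thr):
    im=cv2.imread("pics/"+fn).astype(int); c=load(fn); x0,y0,x1,y1=box
    big=cv2.resize(im[y0:y1,x0:x1].astype(np.uint8),None,fx=8,fy=8,interpolation=cv2.INTER_CUBIC).astype(int)
    m=((big.min(2)>thr)).astype(np.uint8)
    n,l,st,ce=cv2.connectedComponentsWithStats(m); keep=np.isin(l,[i for i in range(1,n) if st[i,4]>150])
    p=np.argwhere(keep)[:,::-1]; h=cv2.convexHull(p.astype(np.int32))[:,0]
    w=np.array([onz(c,((x+.5)/8-.5+x0,(y+.5)/8-.5+y0),.008)[:2] for x,y in h])
    r=cv2.minAreaRect((w*1000).astype(np.float32)); print(fn,thr,np.round(r[0],1),np.round(r[1],1),round(r[2],1))
for t in(100,130):
    rect("top0.png",(332,234,400,294),t); rect("top0.png",(272,150,330,200),t); rect("scene0.png",(285,255,362,335),t)
E
```

```text
top0.png 100 [ 362.5 -291.5] [107.3 100.8] 65.1
top0.png 100 [ 584.3 -137.5] [103.1 107.8] 0.2
scene0.png 100 [ 362.6 -291.4] [106.9 104. ] 65.0
top0.png 130 [ 360.1 -290.3] [106.1  94.3] 64.9
top0.png 130 [ 580.8 -137. ] [ 94.8 106.5] 0.9
scene0.png 130 [ 358.  -288.7] [105.1  92.5] 65.1
```

```bash

python3 -m inch '[{"claw":-0.2,"travel":[0.15,-0.15,0],"turn":0},{"claw":-0.2,"travel":[0.3,-0.31,-0.1],"turn":0},{"claw":-0.2,"travel":[0.3,-0.31,-0.25],"turn":0},{"claw":-0.2,"travel":[0.3,-0.31,-0.47],"turn":0},{"claw":-0.2,"travel":[0.3,-0.31,-0.47],"turn":0}]'
python3 - <<'E'
from h import *
print([get_state()["position"].round(4)])
a=snap("top","t5.png")[:,:,::-1]; b=snap("scene","s5.png")[:,:,::-1]
A=cv2.resize(a[230:296,325:413],(800,600),interpolation=cv2.INTER_CUBIC)
B=cv2.resize(b[230:335,270:375],(600,600),interpolation=cv2.INTER_CUBIC)
cv2.imwrite("pics/t5c.png",cv2.resize(A,(400,300))); cv2.imwrite("pics/c5.png",np.hstack([cv2.resize(A,(400,300)),cv2.resize(B,(300,300))]))
cv2.imwrite("pics/c5.png",np.hstack([cv2.resize(a[230:296,340:396],(382,450),interpolation=cv2.INTER_CUBIC),cv2.resize(b[230:335,280:370],(386,450),interpolation=cv2.INTER_CUBIC)]))
E
```

```text
clock: 8.0
position: [0.3558, -0.2847, 0.1605]
ee_rot: [-0.006, 0.214, 0.977, 0.004]
contact_force: [-1.1, 0.6, -1.4]
width: 0.0355
gripper_force: 31.2
[array([ 0.3558, -0.2847,  0.1605])]
```

View pics/c5.png

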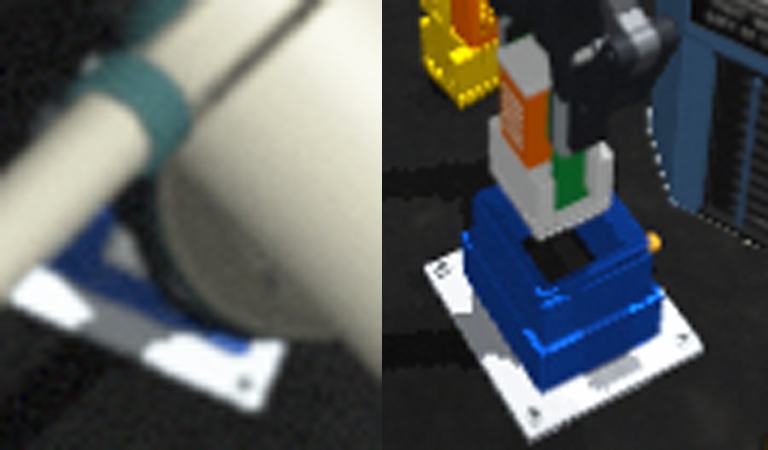

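The scene camera shows the cartridge above the blue mouth, while the arm hides the dock from the top camera. I'll let it settle and check the cartridge position in the scene picture.

```bash

python3 -m inch '[{"claw":-0.2,"travel":[0,0,0],"turn":0},{"claw":-0.2,"travel":[0,0,0],"turn":0},{"claw":-0.2,"travel":[0,0,0],"turn":0},{"claw":-0.2,"travel":[0,0,0],"turn":0}]'
python3 - <<'E'
from h import *
p=get_state()["position"]; print(p.round(4))
b=snap("scene","s6.png")[:,:,::-1]; c=load("s6.png")
x0,y0=288,222
f=8
B=cv2.resize(b[y0:y0+75,x0:x0+95],None,fx=f,fy=f,interpolation=cv2.INTER_CUBIC)
def box(cx,cy,zs,hx,hy,col):
    t=np.radians(-25)
    for z in zs:
        q=[]
        for sx,sy in((1,1),(1,-1),(-1,-1),(-1,1)):
            X=[cx+np.cos(t)*sx*hx-np.sin(t)*sy*hy,cy+np.sin(t)*sx*hx+np.cos(t)*sy*hy,z]
            q.append(((proj(c,X)-[x0,y0]+.5)*f-.5))
        cv2.polylines(B,[np.array(q).astype(np.int32)],True,col,1)
z=p[2]-.0726
box(.36,-.2906,[z,z+.038],.018,.0215,(0,255,255))
box(.36,-.2906,[z+.09],.019,.0125,(255,0,255))
cv2.imwrite("pics/c6.png",B)
E
```

```text
clock: 8.5
position: [0.3595, -0.2889, 0.1664]
ee_rot: [0.001, 0.215, 0.977, -0.001]
contact_force: [0.3, 0.4, -1.9]
width: 0.0356
gripper_force: 31.2
[ 0.3595 -0.2889  0.1664]
```

View pics/c6.png

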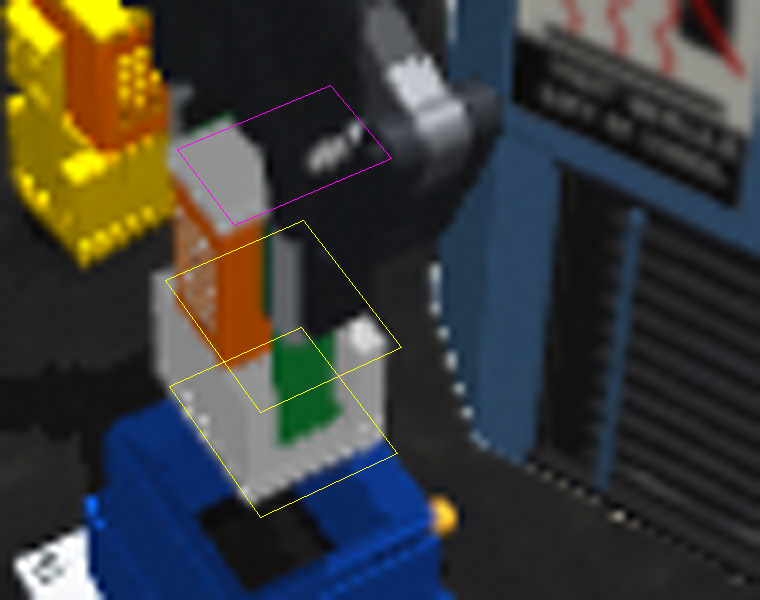

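```bash

python3 -m inch '[{"claw":-0.2,"travel":[0.004,-0.007,-0.02],"turn":0},{"claw":-0.2,"travel":[0.004,-0.007,-0.04],"turn":0},{"claw":-0.2,"travel":[0.004,-0.007,-0.06],"turn":0},{"claw":-0.2,"travel":[0.004,-0.007,-0.06],"turn":0},{"claw":-0.2,"travel":[0.004,-0.007,-0.06],"turn":0}]' 30 | sed -n 2,4p
python3 -m inch '[{"claw":-0.2,"travel":[0,0,-0.01],"turn":0},{"claw":-0.2,"travel":[0,0,-0.02],"turn":0},{"claw":-0.2,"travel":[0,0,-0.02],"turn":0}]'| sed -n 2,4p
python3 -m inch '[{"claw":-0.2,"travel":[0,0,-0.01],"turn":0},{"claw":-0.2,"travel":[0,0,-0.02],"turn":0},{"claw":-0.2,"travel":[0,0,-0.02],"turn":0}]'| sed -n 2,4p
```

```text
position: [0.3598, -0.2898, 0.153]
ee_rot: [-0.0, 0.215, 0.977, 0.0]
contact_force: [-0.3, 0.1, -1.5]
position: [0.3597, -0.2898, 0.1491]
ee_rot: [-0.0, 0.215, 0.977, 0.0]
contact_force: [-0.2, -0.2, -1.2]
position: [0.3597, -0.2897, 0.145]
ee_rot: [-0.0, 0.215, 0.977, 0.0]
contact_force: [-0.2, -0.1, -0.1]
```

```bash

python3 -m inch '[{"claw":-0.2,"travel":[0,0,-0.01],"turn":0},{"claw":-0.2,"travel":[0,0,-0.015],"turn":0},{"claw":-0.2,"travel":[0,0,-0.015],"turn":0}]'| sed -n '2p;4p'
python3 -m inch '[{"claw":-0.2,"travel":[0,0,-0.01],"turn":0},{"claw":-0.2,"travel":[0,0,-0.01],"turn":0}]'| sed -n '2p;4p'
```

```text
position: [0.3598, -0.2899, 0.1422]
contact_force: [-0.3, -0.0, -2.5]
position: [0.3598, -0.2898, 0.1401]
contact_force: [-0.7, -0.3, -2.5]
```

```bash

python3 -m inch '[{"claw":-0.2,"travel":[0,0,-0.01],"turn":0},{"claw":-0.2,"travel":[0,0,-0.015],"turn":0},{"claw":-0.2,"travel":[0,0,-0.015],"turn":0}]'| sed -n '2p;4p'
python3 -m inch '[{"claw":-0.2,"travel":[0,0,-0.01],"turn":0},{"claw":-0.2,"travel":[0,0,-0.01],"turn":0}]'| sed -n '2p;4p'
```

```text
position: [0.3598, -0.2898, 0.1371]
contact_force: [-0.3, -0.5, -2.3]
position: [0.3598, -0.2898, 0.1351]
contact_force: [0.5, 0.4, -2.1]
```

```bash

python3 -m inch '[{"claw":-0.2,"travel":[0,0,-0.01],"turn":0},{"claw":-0.2,"travel":[0,0,-0.015],"turn":0},{"claw":-0.2,"travel":[0,0,-0.015],"turn":0}]'| sed -n '2p;4p'
python3 -m inch '[{"claw":-0.2,"travel":[0,0,-0.01],"turn":0},{"claw":-0.2,"travel":[0,0,-0.01],"turn":0}]'| sed -n '2p;4p'
```

```text
position: [0.3598, -0.2898, 0.1321]
contact_force: [0.5, 0.8, -1.3]
position: [0.3598, -0.2898, 0.1301]
contact_force: [0.9, 1.0, -1.9]
```

```bash

python3 -m inch '[{"claw":-0.2,"travel":[0,0,-0.01],"turn":0},{"claw":-0.2,"travel":[0,0,-0.015],"turn":0},{"claw":-0.2,"travel":[0,0,-0.015],"turn":0}]'| sed -n '2p;4p'
python3 -m inch '[{"claw":-0.2,"travel":[0,0,-0.01],"turn":0},{"claw":-0.2,"travel":[0,0,-0.01],"turn":0}]'| sed -n '2p;4p'
```

```text
position: [0.3598, -0.2898, 0.1271]
contact_force: [0.0, -0.1, -2.2]
position: [0.3598, -0.2898, 0.1251]
contact_force: [0.6, 0.5, -0.3]
```

```bash

python3 -m inch '[{"claw":-0.2,"travel":[0,0,-0.01],"turn":0},{"claw":-0.2,"travel":[0,0,-0.015],"turn":0},{"claw":-0.2,"travel":[0,0,-0.015],"turn":0}]'| sed -n '2p;4p'
python3 -m inch '[{"claw":-0.2,"travel":[0,0,-0.01],"turn":0},{"claw":-0.2,"travel":[0,0,-0.01],"turn":0}]'| sed -n '2p;4p'
```

```text
position: [0.3598, -0.2898, 0.1221]
contact_force: [0.0, -0.1, -1.7]
position: [0.3598, -0.2898, 0.1201]
contact_force: [-1.0, 0.6, -1.1]
```

```bash

python3 -m inch '[{"claw":-0.2,"travel":[0,0,-0.01],"turn":0},{"claw":-0.2,"travel":[0,0,-0.02],"turn":0},{"claw":-0.2,"travel":[0,0,-0.02],"turn":0}]'| sed -n '2p;4p'
python3 -m inch '[{"claw":-0.2,"travel":[0,0,-0.01],"turn":0},{"claw":-0.2,"travel":[0,0,-0.015],"turn":0},{"claw":-0.2,"travel":[0,0,-0.015],"turn":0}]'| sed -n '2p;4p'
python3 -m inch '[{"claw":-0.2,"travel":[0,0,-0.01],"turn":0},{"claw":-0.2,"travel":[0,0,-0.01],"turn":0}]'| sed -n '2p;4p'
```

```text
position: [0.3597, -0.2897, 0.116]
contact_force: [-0.1, -0.4, -1.2]
position: [0.3598, -0.2898, 0.1131]
contact_force: [-0.0, -0.0, -0.3]
position: [0.3598, -0.2898, 0.1111]
contact_force: [-0.2, -0.4, -2.2]
```

```bash

python3 -m inch '[{"claw":-0.2,"travel":[0,0,-0.005],"turn":0},{"claw":-0.2,"travel":[0,0,-0.01],"turn":0},{"claw":-0.2,"travel":[0,0,-0.01],"turn":0}]'| sed -n '2p;4p'
python3 -m inch '[{"claw":-0.2,"travel":[0,0,-0.005],"turn":0},{"claw":-0.2,"travel":[0,0,-0.005],"turn":0}]'| sed -n '2p;4p'
```

```text
position: [0.3598, -0.2899, 0.1092]
contact_force: [-0.0, 0.1, -0.4]
position: [0.3598, -0.2899, 0.1082]
contact_force: [0.3, -0.2, -1.6]
```

```bash

python3 -m inch '[{"claw":-0.2,"travel":[0,0,-0.005],"turn":0},{"claw":-0.2,"travel":[0,0,-0.005],"turn":0},{"claw":-0.2,"travel":[0,0,-0.005],"turn":0}]'| sed -n '1,2p;4p'
python3 -m inch '[{"claw":-0.2,"travel":[0,0,-0.005],"turn":0},{"claw":-0.2,"travel":[0,0,-0.005],"turn":0},{"claw":-0.2,"travel":[0,0,-0.005],"turn":0}]'| sed -n '2p;4p'
python3 -m inch '[{"claw":-0.2,"travel":[0,0,-0.005],"turn":0},{"claw":-0.2,"travel":[0,0,-0.005],"turn":0},{"claw":-0.2,"travel":[0,0,-0.005],"turn":0}]'| sed -n '2p;4p'
```

```text
clock: 13.75
position: [0.3599, -0.2899, 0.1073]
contact_force: [-0.1, -0.3, -2.1]
position: [0.3599, -0.2899, 0.1063]
contact_force: [-0.4, 0.2, -1.0]
position: [0.36, -0.29, 0.1054]
contact_force: [-0.4, 0.1, -1.3]
```

```bash

python3 -m inch '[{"claw":-0.2,"travel":[0,0,-0.005],"turn":0},{"claw":-0.2,"travel":[0,0,-0.005],"turn":0},{"claw":-0.2,"travel":[0,0,-0.005],"turn":0}]'| sed -n '1,2p;4p'
python3 -m inch '[{"claw":-0.2,"travel":[0,0,-0.005],"turn":0},{"claw":-0.2,"travel":[0,0,-0.005],"turn":0},{"claw":-0.2,"travel":[0,0,-0.005],"turn":0}]'| sed -n '2p;4p'
```

```text
clock: 14.65
position: [0.36, -0.29, 0.1046]
contact_force: [-1.0, 0.2, 2.5]
position: [0.36, -0.29, 0.1035]
contact_force: [0.6, 0.5, 3.9]
```

Seal met at TCP z≈0.105, with force rising about 1.4 N/mm. One more millimetre puts the barbs well below the lips.

```bash

python3 -m inch '[{"claw":-0.2,"travel":[0,0,-0.005],"turn":0},{"claw":-0.2,"travel":[0,0,-0.005],"turn":0},{"claw":-0.2,"travel":[0,0,-0.005],"turn":0}]'| sed -n '2p;4p'
python3 -m inch '[{"claw":-0.2,"travel":[0,0,0],"turn":0}]'| sed -n '2p;4p'
```

```text
position: [0.36, -0.29, 0.1025]
contact_force: [-0.6, 1.1, 5.5]
position: [0.36, -0.29, 0.1025]
contact_force: [-0.4, 0.5, 5.2]
```

```bash

python3 -m inch '[{"claw":-0.06,"travel":[0,0,-0.003],"turn":0},{"claw":0,"travel":[0,0,-0.005],"turn":0},{"claw":0.05,"travel":[0,0,-0.005],"turn":0},{"claw":0.1,"travel":[0,0,-0.005],"turn":0},{"claw":0.1,"travel":[0,0,-0.005],"turn":0}]'
python3 -m inch '[{"claw":0.2,"travel":[0,0,0],"turn":0},{"claw":0.4,"travel":[0,0,0],"turn":0},{"claw":0.4,"travel":[0,0,0],"turn":0},{"claw":0.4,"travel":[0,0,0],"turn":0}]'
python3 - <<'E'
from h import *
im=snap("wrist","w7.png"); b=snap("scene","s7.png")
cv2.imwrite("pics/c7.png",np.hstack([im[100:400,140:500,::-1],cv2.resize(b[230:335,280:370],(386,450),interpolation=cv2.INTER_CUBIC)[:300,:,::-1]]))
E
```

```text
clock: 15.85
position: [0.36, -0.29, 0.1013]
ee_rot: [0.0, 0.215, 0.977, -0.0]
contact_force: [-0.6, 0.3, 4.4]
width: 0.047
gripper_force: 4.5
clock: 16.25
position: [0.3597, -0.2897, 0.101]
ee_rot: [-0.0, 0.215, 0.977, 0.0]
contact_force: [-0.5, 0.4, -0.6]
width: 0.06
gripper_force: 0.0
```

View pics/c7.png

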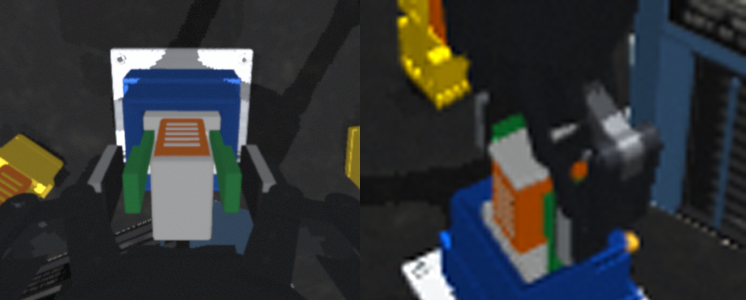

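Both tabs stand out again (outer faces at x=123 and 241 against a cap 60 px wide, the same ratio as before pinching). I'll withdraw straight up and check from above.

```bash

python3 -m inch '[{"claw":1,"travel":[0,0,0],"turn":0},{"claw":1,"travel":[0,0,0],"turn":0},{"claw":1,"travel":[0,0,0.1],"turn":0},{"claw":1,"travel":[0,0,0.3],"turn":0},{"claw":1,"travel":[0,0,0.5],"turn":0}]'
python3 -m inch '[{"claw":1,"travel":[0,0,0.25],"turn":0},{"claw":1,"travel":[0,0,0.25],"turn":0},{"claw":1,"travel":[0,0,0.25],"turn":0},{"claw":1,"travel":[0,0,0.25],"turn":0}]'
python3 - <<'E'
from h import *
im=snap("wrist","w8.png")[:,:,::-1]
u,v=proj(load("w8.png"),[.36,-.29,.1]).astype(int); print(u,v)
cv2.imwrite("pics/c8.png",cv2.resize(im[max(v-50,0):v+50,u-65:u+65],None,fx=6,fy=6,interpolation=cv2.INTER_CUBIC))
E
```

```text
clock: 16.85
position: [0.3594, -0.2894, 0.2019]
ee_rot: [-0.001, 0.215, 0.977, 0.001]
contact_force: [0.8, -1.2, -0.2]
width: 0.0855
gripper_force: 0.0
clock: 17.25
position: [0.3592, -0.2892, 0.2501]
ee_rot: [-0.001, 0.215, 0.977, 0.001]
contact_force: [-0.9, -1.0, 0.1]
width: 0.0853
gripper_force: 0.0
322 190
```

View pics/c8.png

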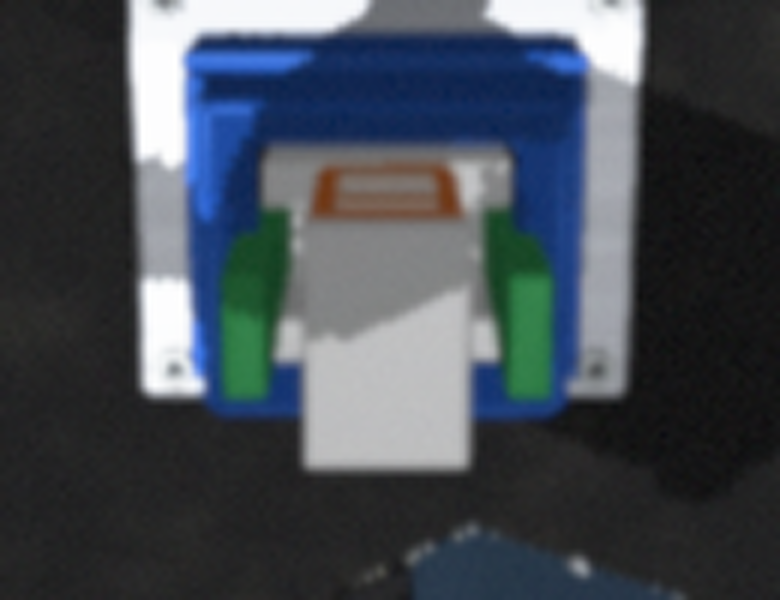

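The enlarged wrist view shows the cartridge upright in the blue dock. The tabs are at x=221 and 551 against a cap 167 px wide, so about 50 mm over both and fully sprung out. The robot is clear, so I'm handing in.

```bash
python3 -c '
from rig import ticket
print(ticket.sign_off())'
```

```text
the job is handed in; nothing more can be done
None
```

I moved the cartridge to the blue dock, felt the seal take up at about 7 N, and let go; both tabs sprang back out fully, the arm is clear, and I handed the job in at about 17 s of 51 (no verdict came back).

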